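# Turn the back-to-front insert in the parts drawer

## Task

Two small-parts drawers stand on the storeroom bench, each with a lift-out insert; in one of them the insert has been put in back to front, with its three small compartments at the end away from the drawer's finger pull. Lift that insert clear by its square post, keep it level, turn it half round and lower it back into the same drawer, all the way down to the floor before letting go, so that the three small compartments are next to the finger pull. Leave the other insert where it is.

Things in the scene. Friction and masses are not known exactly. Their poses are not given: they have to be found in the camera images.
- drawer: Grey open box fixed to the bench, holding the back-to-front insert. Origin: centre of its underside, on the bench; z up. Inside 156 (x) by 106 (y) mm, floor 4 mm thick; walls upright to 40 mm, then flaring out at 45 degrees to a rim at 50 mm (mouth 176 by 126). The finger pull, a 60 mm wide shelf with a turned-down lip, sticks out 40 mm at the -x end, below the rim.
- insert: White tray to turn, 150 (x) by 100 (y) by 40 mm, 0.25-0.5 kg, parts in it fixed. Origin: centre of underside, on the drawer's floor. Grip: solid grey 24 mm square post at centre, faces square to x and y, top 90 mm above origin, 50 above the rim. Three small compartments at its -x end, one big at +x. Its x points opposite to the drawer's x at the start, must point the same way at the end.
- insert_bins (a point): A point on that insert, at rim height (40 mm above its underside) in the middle of its three small compartments: 48 mm from the centre towards its -x end.
- other_insert: The insert to leave alone, the same in shape and size; it sits the right way round in a second drawer of the same shape. Same origin and axes as the first insert; its drawer's centre is the same point, its finger pull at the -x end.
Things that resemble listed ones, but are neither listed nor needed, are in the scene too. Leave any blue look-alike of the insert alone.

How it is judged:
By the outcome, as a careful person would: the job done as asked, in the order asked, and still so for the second after the job is handed in, with the robot touching nothing.
It also fails if it takes over 45 s, if anything falls off the work surface, if the arm or the gripper's body presses on something with over 40 N, if the wrist force passes 120 N, or if a joint passes its speed limit or range.

## Robot

A 6-joint arm with a two-finger parallel gripper is mounted at the origin on the work surface. World frame = base frame: x ahead of the robot, y to its left, z up, the work surface at z = 0. Lengths are in mm, angles in rad, forces in N, time in s.
With the tool pointing down it reaches from about 350 to 875 mm from the base axis. Payload 4.2 kg.
Tool frame: the origin (TCP) lies where the fingers leave the gripper's body, on its centre line; the fingertips stand ahead of it and the grasp point (between the pads) lies 54 mm ahead of it (arm.nose_length is the z of the fingertips in the tool frame, in mm); z points along the fingers, x is the direction in which the jaws open and shut, and the axes are right-handed (so a half turn about z gives the same grasp; the last joint's range is limited). The gripper opens to 85 mm and grips with 20 to 120 N. Pads are 22 mm wide; open, the fingers measure 114 mm over their backs; the gripper's body (76 mm by 85 mm) begins 54 mm behind the grasp point. The pads swing forward as they close: fully open they stand 13 mm farther back than shut.
Start: joints at [1.553, 0.385, 0.008, 0, -1.194, -0.259], TCP at [170.767, 601.197, 303.912] pointing down, gripper open.
Joint ranges: [-3.14, 3.14], [-1.21, 2.06], [-1.07, 1.41], [-3.16, 2.05], [-2.99, -0.16], [-3.1, 3.1]. Speed limits (rad/s): [2.79, 2.79, 3.14, 3.14, 3.14, 3.14].

## Interface

Orientations are given as a unit quaternion [x, y, z, w].
In Python, from bench import arm, imaging, job_done gives the robot as it stands.
- The arm moves only by the shell command python3 -m crank 'ROWS' [OPENING]. ROWS is a JSON object of lists of equal length, an entry for each row: "delta_pos": the shift along the tool's x, y, z in m, a list of three; "twist": the turn about the tool's z in rad. In form: {"delta_pos": [[tx, ty, tz], ...], "twist": [twist, ...]}. A call has 1 to 8 rows; each row shifts and turns the commanded pose from where the row before left it, along the tool's axes as they then stand; what a row does not reach is not made up. A row lasts 1/12 s, in which the tool goes at most 41.7 mm and 7.16 degrees, less where a joint would pass 70% of its speed; a pose out of reach is approached as far as the arm can. A call is refused whole if a number of a shift passes 0.0417 or a number of a turn 0.125, either way. A call with a gripper value outside its range is refused whole. OPENING is the opening, from 0 (shut) to 1 (fully open), set as the call begins (- or left out, the last holds). The fingers move at their own pace and stop on an object; the grip force is fixed at half the most. Time passes only in rows, so rows that do not move let the fingers close. It gives the time, the measured TCP pose, the force and the opening at its end, in the units of the state.
- arm.read_state(): the state, without advancing time (a new reading comes with each control period).
- imaging.get_image(name): name is "scene" or "top" or "wrist"; returns (picture, depth): 480x640x3 uint8, blue, green, red; 480x640 float32, mm along the optical axis (not along the pixel's ray), 0 where there is no reading.
- imaging.camera_model(name): a dict with "vfov" (degrees; the focal length in pixels is half the picture's height over the tangent of half this angle, whatever the lens; pixels are square), "cx", "cy" (the principal point, pixels), "T" (4x4, takes a point from camera to world coordinates); the wrist camera has in their place "hand_eye" (4x4, takes a point from camera to tool coordinates, whose origin is the TCP and whose axes are the tool frame's). Camera axes: x right, y up, looking along -z (the intrinsics and any distortion apply to the point x, -y, -z); pixel columns grow to the right and rows downward; lengths in mm; the calibration is good to about 2 mm. A picture is of the moment at which its call begins: read the wrist's pose just before it. camera_model takes no time and is no camera call.
- job_done(): hands the job in, once; it reports no verdict.
The state is a dict: "clock": time; "joints": joint angles; "joint_vel": joint speeds; "joint_efforts": joint torques, N m; "position": TCP position; "ee_rot": TCP orientation; "contact_force": force on the tool from outside, world axes, zero at the start; "wrist_torque": the same for the moment, N m; "gripper_width": finger opening in mm.
Only numpy, scipy, OpenCV 4.12 (cv2) and the standard library are available. Lean on these libraries where they do the work, as an engineer would, in place of code of your own. Each camera call takes 0.05 s, during which the arm holds its last target.

## Working session

There is one attempt and no reset: what is moved stays moved. The work goes in short steps, Python scripts to look and compute and a shell command to move; the robot and the scene stay as the last step left them, time stands still between calls to the robot, and variables do not carry over. Pictures are saved under pics/ and viewed, and the job is handed in when it is done.

```bash
ls; mkdir -p pics; python3 - <<'E'
from bench import arm, imaging
import cv2
s=arm.read_state();print(s)
print(arm.nose_length)
for n in("scene","top","wrist"):
    im,d=imaging.get_image(n);cv2.imwrite(f"pics/{n}0.png",im)
    import numpy as np
    np.save(f"pics/{n}0.npy",d);print(n,imaging.camera_model(n))
E
```

```text
pics
{'clock': 0.0, 'joints': array([ 1.55261054e+00,  3.85523494e-01,  6.63066503e-03, -5.21875993e-04,
       -1.19400456e+00, -2.58611645e-01]), 'joint_vel': array([ 0.00038561, -0.00116425,  0.00102069,  0.00019664,  0.00025263,
        0.00037125]), 'joint_efforts': array([-1.28809156e-04, -3.92283189e+01,  1.88396895e+01,  4.18606952e+00,
       -4.62618365e-03,  1.06455559e-05]), 'position': array([170.64444698, 600.80355446, 302.83987671]), 'ee_rot': array([-6.02717831e-01,  7.97953667e-01, -6.76869192e-04, -8.39218430e-04]), 'contact_force': array([ 0.59991957, -0.47513809, -0.4954106 ]), 'wrist_torque': array([-0.02492227, -0.0190287 , -0.025915  ]), 'gripper_width': 85.41594863082524}
72.6
scene {'vfov': 44.45658791277038, 'cx': 324.0564772329347, 'cy': 235.92803937855035, 'T': array([[-7.79004777e-01, -4.71504896e-01,  4.13321533e-01,
         8.79319734e+02],
       [ 6.26954643e-01, -5.95106464e-01,  5.02768507e-01,
         4.39305281e+02],
       [ 8.91250295e-03,  6.50792923e-01,  7.59202963e-01,
         7.54543917e+02],
       [ 0.00000000e+00,  0.00000000e+00,  0.
[... 211 characters left out ...]
02],
       [-9.99667024e-01, -2.10868842e-02,  1.48722622e-02,
         4.57779821e+00],
       [ 1.14365879e-02,  1.54585419e-01,  9.87913231e-01,
         7.62329219e+02],
       [ 0.00000000e+00,  0.00000000e+00,  0.00000000e+00,
         1.00000000e+00]])}
wrist {'vfov': 66.72284934989153, 'cx': 325.6182046382833, 'cy': 240.15338201916185, 'hand_eye': array([[ 9.99998895e-01,  7.95373863e-04,  1.25568245e-03,
         5.55427028e-01],
       [ 1.13960609e-03, -9.52624363e-01, -3.04147208e-01,
        -7.83223760e+01],
       [ 9.54282956e-04,  3.04148303e-01, -9.52624217e-01,
        -7.03352340e+01],
       [ 0.00000000e+00,  0.00000000e+00,  0.00000000e+00,
         1.00000000e+00]])}
```

View pics/scene0.png

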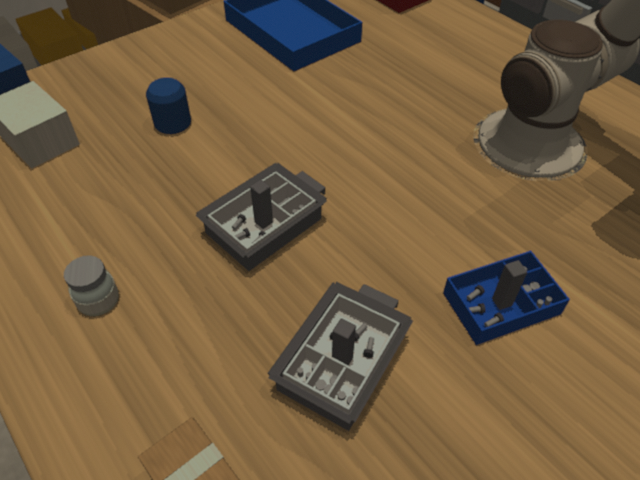

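View pics/top0.png

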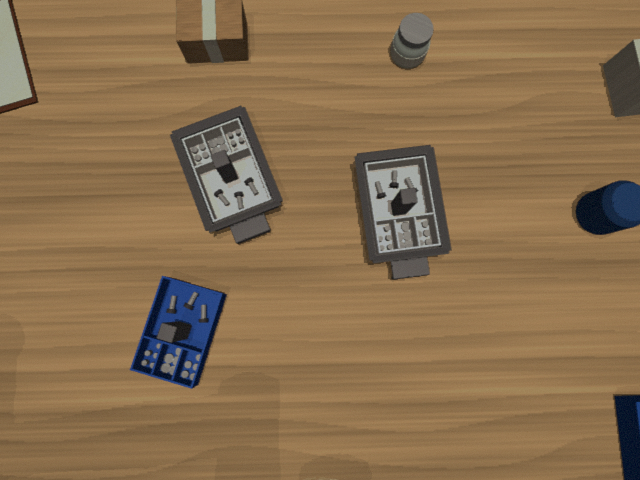

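View pics/wrist0.png

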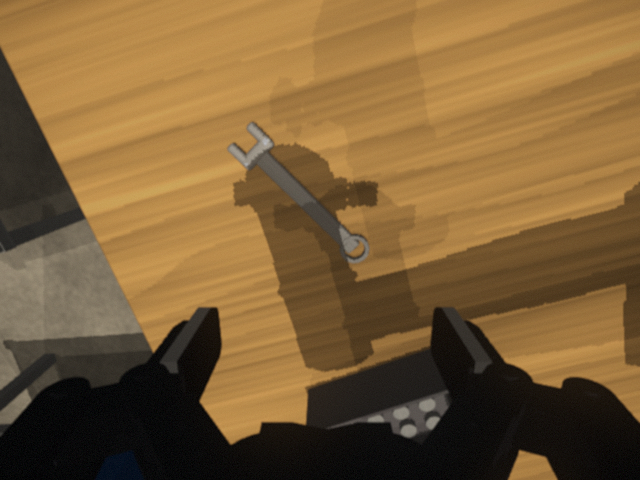

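The top view holds three candidates:
- The left grey drawer, around (227,170). Its three small compartments are at (218,145), away from its pull at (250,230).
- The right grey drawer, around (404,205). Its compartments are next to its pull at (409,268).
- The blue look-alike, at (180,330).

The left grey drawer fits the description. I'll confirm with a crop and measure it.

```bash
cat > h.py <<'E'
import numpy as np, cv2
from bench import imaging
def ray(n,uv,z,T=None):
    m=imaging.camera_model(n);f=240/np.tan(np.radians(m['vfov']/2))
    T=m['T'] if T is None else T
    uv=np.atleast_2d(np.asarray(uv,float))
    d=np.c_[(uv[:,0]-m['cx'])/f,-(uv[:,1]-m['cy'])/f,-np.ones(len(uv))]@T[:3,:3].T
    o=T[:3,3];t=(z-o[2])/d[:,2]
    return o+d*t[:,None]
def proj(n,P,T=None):
    m=imaging.camera_model(n);f=240/np.tan(np.radians(m['vfov']/2))
    T=m['T'] if T is None else T
    p=(np.atleast_2d(P)-T[:3,3])@T[:3,:3]
    return np.c_[m['cx']+f*p[:,0]/-p[:,2],m['cy']-f*p[:,1]/-p[:,2]]
E
python3 - <<'E'
import cv2,numpy as np
from h import *
im=cv2.imread('pics/top0.png');d=np.load('pics/top0.npy')
c=cv2.resize(im[95:255,150:310],None,fx=3.75,fy=3.75,interpolation=cv2.INTER_CUBIC);cv2.imwrite('pics/crop0.png',c)
hsv=cv2.cvtColor(im,cv2.COLOR_BGR2HSV)
m=((hsv[...,1]<70)).astype(np.uint8)*255
m=cv2.morphologyEx(m,cv2.MORPH_OPEN,np.ones((3,3)))
cs,_=cv2.findContours(m,cv2.RETR_EXTERNAL,cv2.CHAIN_APPROX_NONE)
for k in cs:
    a=cv2.contourArea(k)
    if a<2000: continue
    w=ray('top',k[:,0],50)
    print(a,cv2.boundingRect(k),cv2.minAreaRect(w[:,:2].astype(np.float32)))
# world heights from depth
mm=imaging.camera_model('top');f=240/np.tan(np.radians(mm['vfov']/2))
v,u=np.mgrid[:480,:640]
P=np.stack([(u-mm['cx'])/f*d,-(v-mm['cy'])/f*d,-d],-1)@mm['T'][:3,:3].T+mm['T'][:3,3]
for nm,(x0,y0,x1,y1) in dict(t=(165,100,290,250),o=(345,140,460,285)).items():
    Q=P[y0:y1,x0:x1]
    for lo,hi in((86,105),(46,54)):
        s=(Q[...,2]>lo)&(Q[...,2]<hi)&(d[y0:y1,x0:x1]>0)
        pts=Q[s];print(nm,lo,len(pts),pts.mean(0),cv2.minAreaRect(pts[:,:2].astype(np.float32)))
E
```

```text
9385.0 (355, 145, 96, 134) ((519.0765380859375, -145.80111694335938), (209.5307159423828, 130.84808349609375), 5.992870330810547)
9248.0 (171, 107, 111, 136) ((581.556396484375, 132.08905029296875), (214.30648803710938, 130.50791931152344), 20.704172134399414)
2030.5 (0, 0, 32, 107) ((806.97216796875, 490.905517578125), (192.9550323486328, 50.5233039855957), 4.746488094329834)
t 86 262 [595.59463488 137.74163986  93.63044436] ((596.8743286132812, 138.3883514404297), (24.904682159423828, 23.833398818969727), 22.221609115600586)
t 46 1675 [596.40340284 139.59155259  48.66559638] ((598.2916259765625, 138.56732177734375), (182.93475341796875, 131.92811584472656), 20.77288246154785)
o 86 272 [ 532.37729194 -145.34764394   93.85394985] ((533.17138671875, -145.950439453125), (24.30938720703125, 24.663578033447266), 7.38156795501709)
o 46 1811 [ 532.35428569 -147.4571521    48.80099522] ((534.2214965820312, -145.41079711914062), (182.42391967773438, 132.50949096679688), 5.864302158355713)
```

View pics/crop0.png

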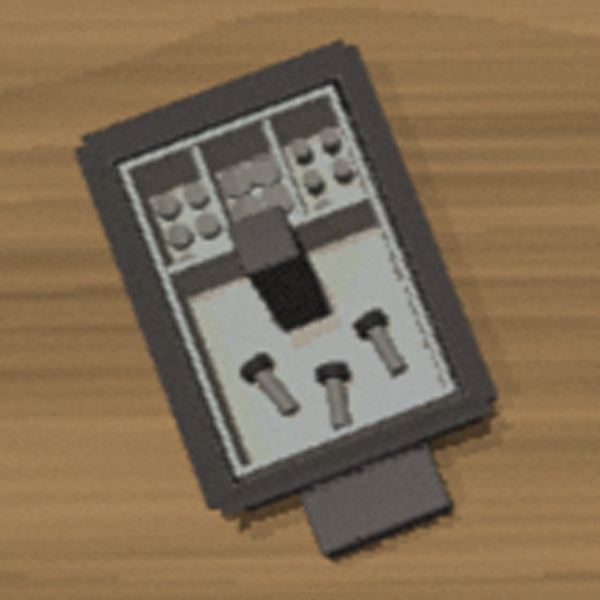

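The crop confirms it: the white insert's three compartments are at the top, around (245,170), and the pull is at the bottom, around (378,500). The drawer rim and the post agree at about (597,138), with heights of 93.6 and 49, close to the expected 94 and 50. The yaw is about 20.7°. Next I move above the post.

```bash
python3 -m crank '{"delta_pos": [[0.0205,-0.0335,0],[0.0205,-0.0335,0],[0.0205,-0.0335,0],[0.0205,-0.0335,0],[0.0205,-0.0335,0],[0.0205,-0.0335,0],[0.0205,-0.0335,0],[0.0205,-0.0335,0]], "twist": [0,0,0,0,0,0,0,0]}' 1
python3 -m crank '{"delta_pos": [[0.0205,-0.0335,0],[0.0205,-0.0335,0],[0.0205,-0.0335,0],[0.0205,-0.0335,0],[0.0205,-0.0335,0],[0.0205,-0.0335,0],[0.0205,-0.0335,0],[0.0205,-0.0335,0]], "twist": [0,0,0,0,0,0,0,0]}'
python3 -m crank '{"delta_pos": [[0,0,0],[0,0,0],[0,0,0],[0,0,0],[0,0,0],[0,0,0],[0,0,0],[0,0,0]], "twist": [-0.107,-0.107,-0.107,-0.107,-0.107,-0.104,0,0]}'
python3 -c "
from bench import arm;print(arm.read_state())"
```

```text
clock: 0.82
position: [384.5, 368.5, 303.8]
ee_rot: [-0.603, 0.798, -0.0, -0.0]
contact_force: [0.3, 0.3, 0.2]
gripper_width: 85.6
clock: 1.48
position: [597.6, 137.5, 303.7]
ee_rot: [-0.603, 0.798, 0.0, -0.0]
contact_force: [-0.2, 0.3, 0.7]
gripper_width: 85.2
clock: 2.15
position: [596.6, 139.2, 303.6]
ee_rot: [0.822, -0.569, -0.0, 0.0]
contact_force: [0.4, -0.9, -0.2]
gripper_width: 85.6
{'clock': 2.15, 'joints': array([ 4.93011369e-01,  3.64188571e-01, -2.42223625e-02, -1.52061812e-04,
       -1.18300580e+00,  1.43734793e+00]), 'joint_vel': array([ 0.00129162,  0.00028221,  0.00214861,  0.00191082,  0.00101696,
       -0.00526367]), 'joint_efforts': array([-2.01488711e-02, -3.80802906e+01,  1.87721801e+01,  4.17078495e+00,
       -1.83307682e-03,  8.16242024e-02]), 'position': array([596.62563872, 139.177566  , 303.58417798]), 'ee_rot': array([ 8.22134779e-01, -5.69292811e-01, -2.03761928e-04,  2.44252892e-04]), 'contact_force': array([ 0.38395779, -0.92329032, -0.17966926]), 'wrist_torque': array([-0.02589254,  0.00158605, -0.00010839]), 'gripper_width': 85.5752738089197}
```

```bash
cat >> h.py <<'E'
from scipy.spatial.transform import Rotation as R
def wT(s):
    T=np.eye(4);T[:3,:3]=R.from_quat(s['ee_rot']).as_matrix();T[:3,3]=s['position']
    return T@imaging.camera_model('wrist')['hand_eye']
def depthP(n,d,T=None):
    m=imaging.camera_model(n);f=240/np.tan(np.radians(m['vfov']/2))
    T=m['T'] if T is None else T
    v,u=np.mgrid[:480,:640]
    return np.stack([(u-m['cx'])/f*d,-(v-m['cy'])/f*d,-d],-1)@T[:3,:3].T+T[:3,3]
E
python3 - <<'E'
from h import *
from bench import arm
s=arm.read_state();im,d=imaging.get_image('wrist')
T=wT(s);cv2.imwrite('pics/w1.png',im)
P=depthP('wrist',d,T)
print(s['position'])
for lo,hi in((86,102),(40,46.5),(47.5,53)):
    m=(P[...,2]>lo)&(P[...,2]<hi)&(d>0)&(np.hypot(P[...,0]-597,P[...,1]-138)<(25 if lo>80 else 130))
    q=P[m];print(lo,len(q),q.mean(0),cv2.minAreaRect(q[:,:2].astype(np.float32)),q[:,:2].min(0),q[:,:2].max(0))
    if lo>80: c=m
v=np.zeros((480,640),np.uint8);v[c]=255;cv2.imwrite('pics/w1m.png',v)
E
```

```text
[596.62563872 139.177566   303.58417798]
86 902 [599.89070205 140.07155982  93.90647265] ((599.1707763671875, 139.85108947753906), (23.436309814453125, 23.349489212036133), 20.903247833251953) [584.57979663 125.30713521] [613.34372821 154.40043925]
40 7588 [606.30583365 142.23694658  43.54722329] ((601.5487670898438, 140.36410522460938), (177.7050018310547, 132.52549743652344), 20.669050216674805) [499.09477716  53.75744642] [703.96928032 228.22032029]
47.5 4003 [612.34625222 144.36146096  49.13100539] ((599.7403564453125, 139.8017578125), (181.34202575683594, 131.81808471679688), 20.609975814819336) [494.161211    48.50325199] [705.7809209 230.8435683]
```

View pics/w1.png

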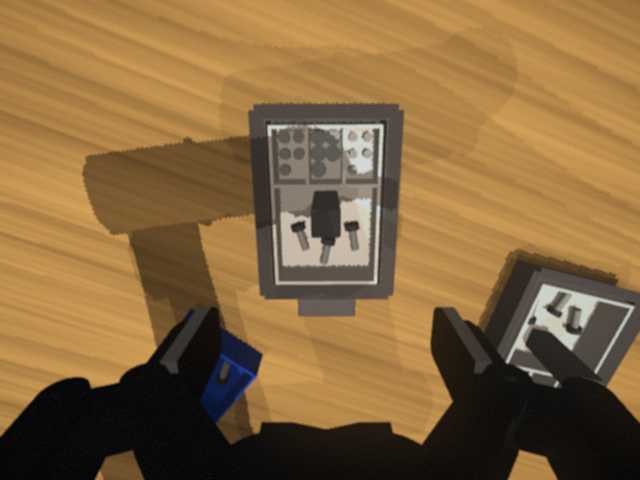

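The wrist view shows the target insert upright and centred at (325,200), with its pull at (326,307) and its compartments on the far side at (325,150). The post offset differs by about 2.5 mm between the wrist and top cameras, so I take -1.5 mm in tool y. The grip closes across the insert's y.

```bash

python3 -m crank '{"delta_pos": [[0.0005,-0.0015,0.02],[0,0,0.025],[0,0,0.03],[0,0,0.03],[0,0,0.015],[0,0,0.01],[0,0,0],[0,0,0]], "twist": [0,0,0,0,0,0,0,0]}'
python3 - <<'E'
from h import *
from bench import arm
s=arm.read_state();im,d=imaging.get_image('wrist')
T=wT(s);cv2.imwrite('pics/w2.png',im)
P=depthP('wrist',d,T)
print(s['position'],s['ee_rot'])
Ri=R.from_quat(s['ee_rot']).as_matrix()
for lo,hi in((86,102),(47.5,53)):
    m=(P[...,2]>lo)&(P[...,2]<hi)&(d>0)&(np.hypot(P[...,0]-597,P[...,1]-138)<(25 if lo>80 else 130))
    q=P[m];r=cv2.minAreaRect(q[:,:2].astype(np.float32));print(lo,len(q),r)
    print('tool',((np.r_[r[0],90]-s['position'])@Ri)[:2])
E
```

```text
clock: 2.87
position: [598.8, 139.4, 174.3]
ee_rot: [0.823, -0.568, 0.0, -0.0]
contact_force: [0.0, -0.1, 0.4]
gripper_width: 85.5
[598.75601174 139.41726964 174.26351659] [ 8.22797241e-01 -5.68334949e-01  2.88966309e-04 -5.03040830e-05]
86 2691 ((598.9521484375, 139.91441345214844), (24.3653564453125, 24.0157470703125), 20.571550369262695)
tool [-0.43077364 -0.32476846]
47.5 9829 ((599.5588989257812, 139.70254516601562), (181.1568603515625, 131.91696166992188), 20.646278381347656)
tool [-0.01784009 -0.81723172]
```

View pics/w2.png

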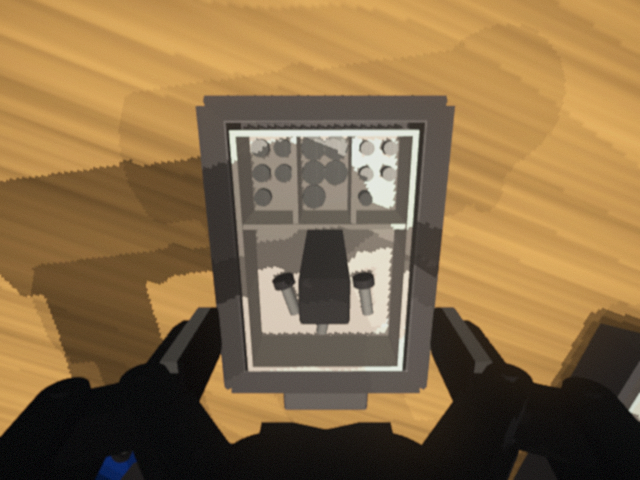

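The post top at (325,275) sits midway between the fingers, within 0.5 mm in tool axes. I descend to a TCP height of about 130 and close.

```bash

python3 -m crank '{"delta_pos": [[0,-0.0005,0.014],[0,0,0.014],[0,0,0.01],[0,0,0.006],[0,0,0],[0,0,0]], "twist": [0,0,0,0,0,0]}'
python3 -m crank '{"delta_pos": [[0,0,0],[0,0,0],[0,0,0],[0,0,0],[0,0,0],[0,0,0],[0,0,0],[0,0,0]], "twist": [0,0,0,0,0,0,0,0]}' 0
python3 -m crank '{"delta_pos": [[0,0,0],[0,0,0],[0,0,0],[0,0,0]], "twist": [0,0,0,0]}' 0
```

```text
clock: 3.42
position: [599.2, 139.6, 130.5]
ee_rot: [0.823, -0.568, 0.0, -0.0]
contact_force: [0.1, -1.5, 1.3]
gripper_width: 85.2
clock: 4.08
position: [598.9, 139.6, 130.2]
ee_rot: [0.823, -0.568, 0.0, -0.0]
contact_force: [-0.5, 0.7, 2.1]
gripper_width: 23.1
clock: 4.42
position: [598.9, 139.6, 130.2]
ee_rot: [0.823, -0.568, 0.0, -0.0]
contact_force: [-1.3, 2.5, 3.1]
gripper_width: 23.7
```

Gripped: 23.7 mm on the 24 mm post. Now I lift gently.

```bash

python3 -m crank '{"delta_pos": [[0,0,-0.004],[0,0,-0.008],[0,0,-0.01],[0,0,-0.012],[0,0,-0.014],[0,0,-0.012],[0,0,-0.01],[0,0,-0.01]], "twist": [0,0,0,0,0,0,0,0]}'
python3 -m crank '{"delta_pos": [[0,0,-0.01],[0,0,-0.01],[0,0,-0.006],[0,0,-0.004],[0,0,0],[0,0,0]], "twist": [0,0,0,0,0,0]}'
python3 - <<'E'
from h import *
im,d=imaging.get_image('scene');cv2.imwrite('pics/s3.png',im)
im,d=imaging.get_image('wrist');cv2.imwrite('pics/w3.png',im)
E
```

```text
clock: 5.08
position: [598.5, 139.2, 210.9]
ee_rot: [0.823, -0.568, -0.0, 0.0]
contact_force: [0.1, 0.2, -4.2]
gripper_width: 23.4
clock: 5.58
position: [598.6, 139.4, 239.6]
ee_rot: [0.823, -0.568, -0.0, 0.0]
contact_force: [0.1, 0.5, -3.4]
gripper_width: 23.3
```

View pics/s3.png

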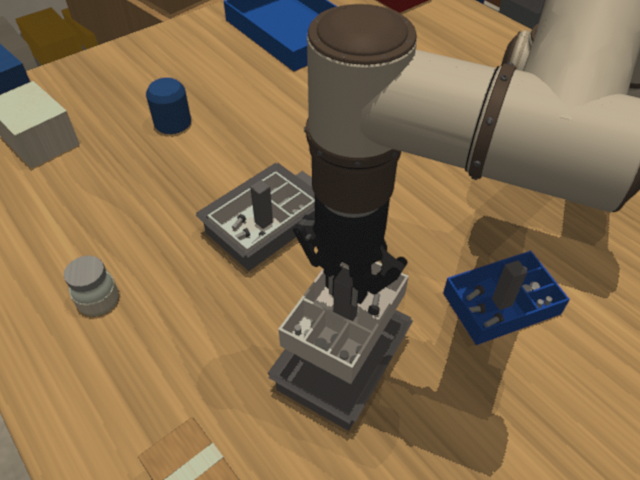

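View pics/w3.png

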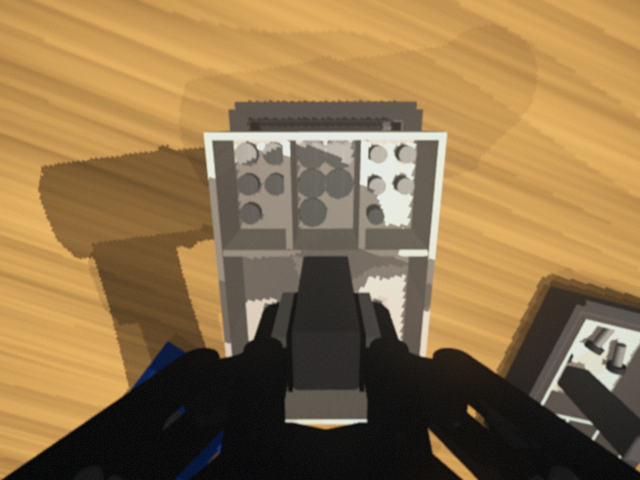

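The insert is lifted clear and level, and in the wrist view the post is square in the jaws at (325,330). Joint 6 is at +82°, so positive twist takes it to about -98°, well inside its range.

```bash

python3 -m crank '{"delta_pos": [[0,0,0],[0,0,0],[0,0,0],[0,0,0],[0,0,0],[0,0,0],[0,0,0],[0,0,0]], "twist": [0.04,0.08,0.12,0.12,0.12,0.12,0.12,0.12]}'
python3 -m crank '{"delta_pos": [[0,0,0],[0,0,0],[0,0,0],[0,0,0],[0,0,0],[0,0,0],[0,0,0],[0,0,0]], "twist": [0.12,0.12,0.12,0.12,0.12,0.12,0.12,0.12]}'
python3 -m crank '{"delta_pos": [[0,0,0],[0,0,0],[0,0,0],[0,0,0],[0,0,0],[0,0,0],[0,0,0],[0,0,0]], "twist": [0.12,0.12,0.12,0.12,0.12,0.12,0.12,0.12]}'
python3 -m crank '{"delta_pos": [[0,0,0],[0,0,0],[0,0,0],[0,0,0],[0,0,0],[0,0,0],[0,0,0],[0,0,0]], "twist": [0.12,0.1,0.08,0.05,0.03,0.0016,0,0]}'
python3 - <<'E'
from h import *
from bench import arm
s=arm.read_state();im,d=imaging.get_image('wrist');cv2.imwrite('pics/w4.png',im);np.save('pics/w4.npy',d)
T=wT(s);np.save('pics/w4T.npy',T);P=depthP('wrist',d,T)
print(s['joints'],s['position'],s['ee_rot'],s['contact_force'])
im,d=imaging.get_image('top');cv2.imwrite('pics/t4.png',im);np.save('pics/t4.npy',d)
E
```

```text
clock: 6.35
position: [598.5, 139.4, 239.1]
ee_rot: [-0.517, 0.856, 0.0, -0.001]
contact_force: [1.0, -0.5, -4.3]
gripper_width: 23.1
clock: 7.02
position: [598.5, 139.4, 239.1]
ee_rot: [-0.063, 0.998, -0.0, -0.001]
contact_force: [-0.2, -0.1, -3.9]
gripper_width: 23.6
clock: 7.68
position: [598.5, 139.4, 239.1]
ee_rot: [0.405, 0.915, -0.001, -0.001]
contact_force: [0.3, 0.4, -4.4]
gripper_width: 23.2
clock: 8.35
position: [598.7, 139.4, 239.5]
ee_rot: [0.568, 0.823, -0.0, -0.0]
contact_force: [0.0, -0.4, -4.0]
gripper_width: 23.2
[ 4.91756061e-01  4.17809018e-01 -1.09490825e-01 -5.41235891e-05
 -1.04414963e+00 -1.69968507e+00] [598.68197645 139.41264492 239.54944391] [ 5.67921245e-01  8.23082834e-01 -2.79710818e-04 -1.70177555e-04] [ 0.04312249 -0.42192841 -3.96977   ]
```

View pics/w4.png

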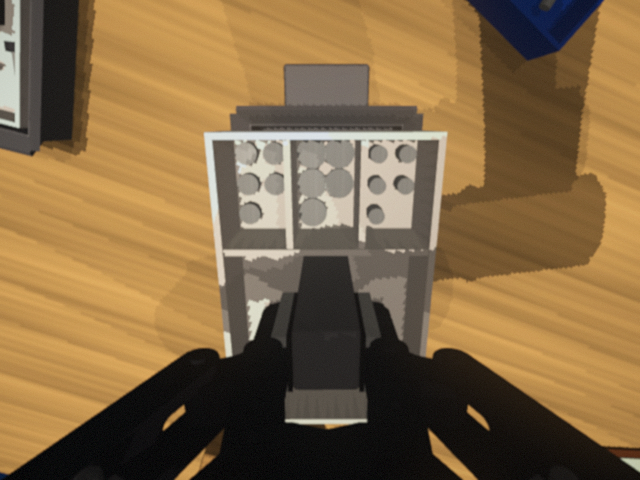

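View pics/t4.png

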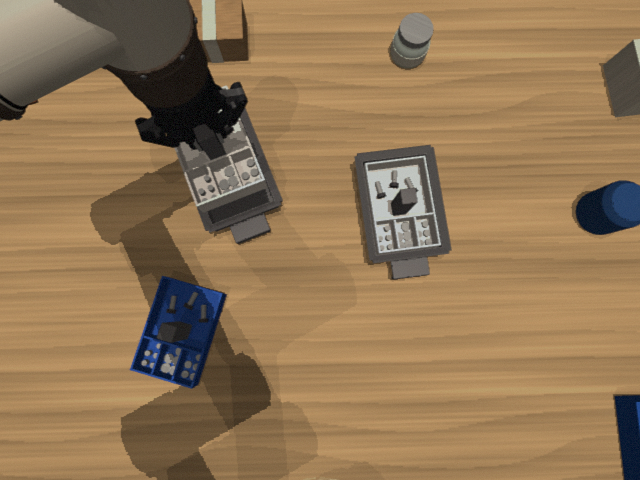

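The compartments now face the pull, which is at (326,85) in the wrist view. I'll measure the insert against the drawer in the tool frame.

```bash
python3 - <<'E'
from h import *
from bench import arm
s=arm.read_state()
d=np.load('pics/w4.npy');im=cv2.imread('pics/w4.png')
H=imaging.camera_model('wrist')['hand_eye']
P=depthP('wrist',d,H)   # tool frame
Pz=s['position'][2]-P[...,2]  # world height (tool down)
print('insert rim height by depth:')
ri=(Pz>135)&(Pz<162)&(d>0)&(P[...,1]<-30)&(P[...,1]>-90)&(abs(P[...,0])<60)&(im.min(2)>120)
q=P[ri];print(len(q),'y min',np.percentile(q[:,1],[0,1,3]),'x',np.percentile(q[:,0],[0,1,99,100]),'h',np.percentile(Pz[ri],[5,50,95]))
# insert tilt: plane over rim
A=np.c_[q[:,:2],np.ones(len(q))];print('tilt',np.degrees(np.linalg.lstsq(A,q[:,2],rcond=None)[0][:2]))
dr=(Pz>46)&(Pz<54)&(d>0)&(abs(P[...,0])<75)&(P[...,1]<-60)&(P[...,1]>-120)
q=P[dr];print('drawer',len(q),np.percentile(q[:,1],[0,1,3,97]),np.percentile(q[:,0],[0,1,99,100]),np.median(Pz[dr]))
fr=q[q[:,1]<np.percentile(q[:,1],25)]
ys=[]
for a in range(-50,51,20):
    w=q[abs(q[:,0]-a)<5];ys.append(round(w[:,1].min(),1))
print('edge y',ys)
# insert far-edge vs x
q=P[ri];print('ins edge y',[round(q[abs(q[:,0]-a)<5][:,1].min(),1) for a in (-40,-20,0,20,40)])
# top cam comparison of the insert: 
m=imaging.camera_model('top');Q=depthP('top',np.load('pics/t4.npy'));
Ri=R.from_quat(s['ee_rot']).as_matrix()
print('pred drawer centre tool from wrist w2', ((np.r_[599.56,139.70,50]-s['position'])@Ri)[:2], 'top',((np.r_[598.29,138.57,50]-s['position'])@Ri)[:2])
E
```

```text
insert rim height by depth:
4815 y min [-74.81032236 -74.77718069 -74.75610883] x [-50.92565767 -50.54182317  49.13081609  49.4952647 ] h [151.13957999 153.54015059 154.89828141]
tilt [0.27880401 0.69594802]
drawer 2491 [-89.23146906 -89.1843204  -89.14836192 -75.54291272] [-66.25718593 -64.80538289  64.24632153  65.77421385] 48.798514637906976
edge y [np.float64(-89.2), np.float64(-89.2), np.float64(-89.2), np.float64(-89.2), np.float64(-89.2), np.float64(-89.1)]
ins edge y [np.float64(-74.8), np.float64(-74.8), np.float64(-74.8), np.float64(-74.8), np.float64(-74.8)]
pred drawer centre tool from wrist w2 [-0.0401618  0.9354296] top [-0.64619442 -0.65281602]
```

The insert sits about 1 mm in +y short of the drawer centre, and its yaw is parallel. I correct that and go down to just above the rim.

```bash

python3 -m crank '{"delta_pos": [[0.0003,0.001,0.006],[0,0,0.012],[0,0,0.012],[0,0,0.012],[0,0,0.01],[0,0,0.005],[0,0,0],[0,0,0]], "twist": [0,0,0,0,0,0,0,0]}'
python3 - <<'E'
from h import *
from bench import arm
s=arm.read_state();im,d=imaging.get_image('wrist');cv2.imwrite('pics/w5.png',im)
H=imaging.camera_model('wrist')['hand_eye']
P=depthP('wrist',d,H);Pz=s['position'][2]-P[...,2]
print(s['position'],s['ee_rot'])
c=s['position'][2]-130.2+44
ri=(abs(Pz-c)<6)&(d>0)&(P[...,1]<-30)&(P[...,1]>-85)&(abs(P[...,0])<56)&(im.min(2)>120)
q=P[ri];print('ins h',c,np.median(Pz[ri]),'y',q[:,1].min(),'x',np.percentile(q[:,0],[0,1,99,100]))
dr=(Pz>46)&(Pz<54)&(d>0)&(abs(P[...,0])<75)&(P[...,1]<-60)&(P[...,1]>-120)
q=P[dr];print('dr',q[:,1].min(),np.percentile(q[:,0],[0,1,99,100]),[round(q[abs(q[:,0]-a)<5][:,1].min(),1) for a in (-50,-30,30,50)])
E
```

```text
clock: 9.12
position: [599.8, 140.1, 182.9]
ee_rot: [0.568, 0.823, -0.0, 0.0]
contact_force: [-0.7, -0.3, -3.8]
gripper_width: 23.6
[599.81282572 140.13895197 182.87780312] [ 5.68038412e-01  8.23002028e-01 -1.08906843e-04  1.16636553e-04]
ins h 96.67780311806564 96.7272824509692 y -74.81859890036954 x [-51.147627   -50.53178882  49.09726024  49.64408491]
dr -90.90400203893029 [-66.64841096 -65.08706407  64.76557218  65.55420495] [np.float64(-90.9), np.float64(-90.8), np.float64(-90.8), np.float64(-90.8)]
```

View pics/w5.png

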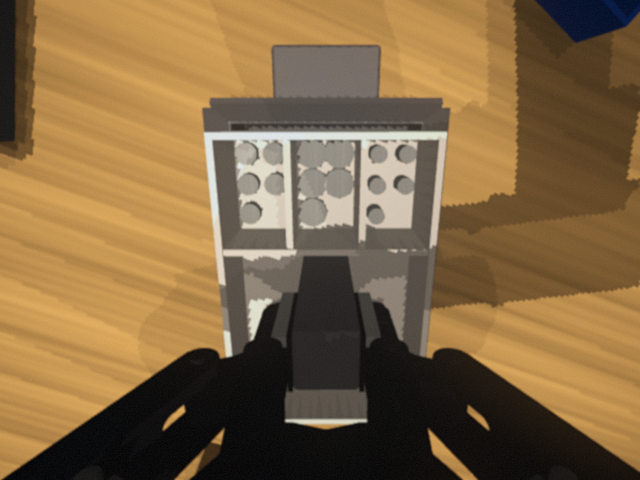

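Aligned to within about 0.5 mm. I lower it in gentle steps and watch the force.

```bash

python3 -m crank '{"delta_pos": [[0,0,0.005],[0,0,0.006],[0,0,0.006],[0,0,0.006],[0,0,0.006],[0,0,0.005],[0,0,0.004],[0,0,0]], "twist": [0,0,0,0,0,0,0,0]}'

```

```text
clock: 9.83
position: [599.1, 139.9, 143.6]
ee_rot: [0.568, 0.823, -0.001, -0.001]
contact_force: [-0.6, -0.2, -3.3]
gripper_width: 23.2
```

```bash

python3 -m crank '{"delta_pos": [[0,0,0.003],[0,0,0.003],[0,0,0.003],[0,0,0.002],[0,0,0.001],[0,0,0],[0,0,0]], "twist": [0,0,0,0,0,0,0]}'
python3 -m crank '{"delta_pos": [[0,0,0.0005],[0,0,0.0005],[0,0,0]], "twist": [0,0,0]}'

```

```text
clock: 10.42
position: [599.7, 140.1, 133.0]
ee_rot: [0.568, 0.823, 0.0, 0.0]
contact_force: [-0.1, -0.2, -3.5]
gripper_width: 23.4
clock: 10.67
position: [599.6, 140.1, 131.9]
ee_rot: [0.568, 0.823, 0.0, 0.0]
contact_force: [0.9, 0.2, -3.4]
gripper_width: 23.6
```

```bash

python3 -m crank '{"delta_pos": [[0,0,0.0005],[0,0,0.0005],[0,0,0.0005],[0,0,0]], "twist": [0,0,0,0]}'
python3 -m crank '{"delta_pos": [[0,0,0.0005],[0,0,0]], "twist": [0,0]}'
python3 -m crank '{"delta_pos": [[0,0,0.0005],[0,0,0]], "twist": [0,0]}'

```

```text
clock: 11.0
position: [599.6, 140.1, 130.3]
ee_rot: [0.568, 0.823, -0.0, -0.0]
contact_force: [0.2, 0.3, -3.4]
gripper_width: 23.4
clock: 11.17
position: [599.7, 140.1, 130.3]
ee_rot: [0.568, 0.823, 0.0, 0.0]
contact_force: [-0.7, -0.8, -0.8]
gripper_width: 23.1
clock: 11.33
position: [599.7, 140.0, 130.2]
ee_rot: [0.568, 0.823, 0.0, 0.0]
contact_force: [-2.3, -1.2, 2.9]
gripper_width: 23.2
```

The insert reaches the floor at the same TCP height as at the grasp (130.2), with the force turning upward. Time to let go and rise.

```bash

python3 -m crank '{"delta_pos": [[0,0,0.0003],[0,0,0]], "twist": [0,0]}'
python3 -m crank '{"delta_pos": [[0,0,0],[0,0,0],[0,0,0],[0,0,0],[0,0,0],[0,0,0],[0,0,0],[0,0,0]], "twist": [0,0,0,0,0,0,0,0]}' 1
python3 -m crank '{"delta_pos": [[0,0,-0.005],[0,0,-0.015],[0,0,-0.02],[0,0,-0.025],[0,0,-0.025],[0,0,-0.025],[0,0,-0.025],[0,0,-0.025]], "twist": [0,0,0,0,0,0,0,0]}'
python3 -m crank '{"delta_pos": [[0,0.03,0],[0,0.03,0],[0,0,0],[0,0,0]], "twist": [0,0,0,0]}'
python3 - <<'E'
from h import *
from bench import arm
s=arm.read_state();im,d=imaging.get_image('wrist');cv2.imwrite('pics/w6.png',im)
P=depthP('wrist',d,wT(s));print(s['position'],s['joint_vel'])
for lo,hi in((86,102),(47.5,53)):
    m=(P[...,2]>lo)&(P[...,2]<hi)&(d>0)&(np.hypot(P[...,0]-597,P[...,1]-138)<(25 if lo>80 else 130))
    q=P[m];print(lo,len(q),np.median(q[:,2]),cv2.minAreaRect(q[:,:2].astype(np.float32)))
m=(P[...,2]>36)&(P[...,2]<47)&(d>0)&(im.min(2)>125)&(np.hypot(P[...,0]-597,P[...,1]-138)<110)
q=P[m];A=np.c_[q[:,:2]-q[:,:2].mean(0),np.ones(len(q))];print('rim',len(q),np.median(q[:,2]),np.degrees(np.linalg.lstsq(A,q[:,2],rcond=None)[0][:2]))
im,d=imaging.get_image('top');cv2.imwrite('pics/t6.png',im)
im,d=imaging.get_image('scene');cv2.imwrite('pics/s6.png',im)
E
```

```text
clock: 11.5
position: [599.7, 140.0, 130.1]
ee_rot: [0.568, 0.823, 0.0, 0.0]
contact_force: [-2.7, -1.3, 5.4]
gripper_width: 23.4
clock: 12.17
position: [599.6, 140.1, 129.1]
ee_rot: [0.568, 0.823, -0.0, 0.0]
contact_force: [0.2, 0.3, 0.0]
gripper_width: 85.3
clock: 12.83
position: [599.4, 139.9, 295.9]
ee_rot: [0.568, 0.823, 0.0, 0.0]
contact_force: [0.5, 0.3, -0.2]
gripper_width: 85.4
clock: 13.17
position: [656.1, 161.6, 293.1]
ee_rot: [0.568, 0.823, -0.001, -0.001]
contact_force: [-0.1, -0.2, -0.4]
gripper_width: 85.6
[656.14924218 161.57816072 293.09918758] [ 0.00104128 -0.03400095 -0.04674461  0.00133377 -0.00296291  0.00013598]
86 1111 94.31321995648631 ((600.2061767578125, 139.4244384765625), (23.228939056396484, 23.465011596679688), 20.621532440185547)
47.5 5064 49.15283410868355 ((600.2592163085938, 139.63372802734375), (181.2133331298828, 131.92401123046875), 20.662527084350586)
rim 2597 43.98197505996251 [0.24297873 0.10807263]
```

View pics/w6.png

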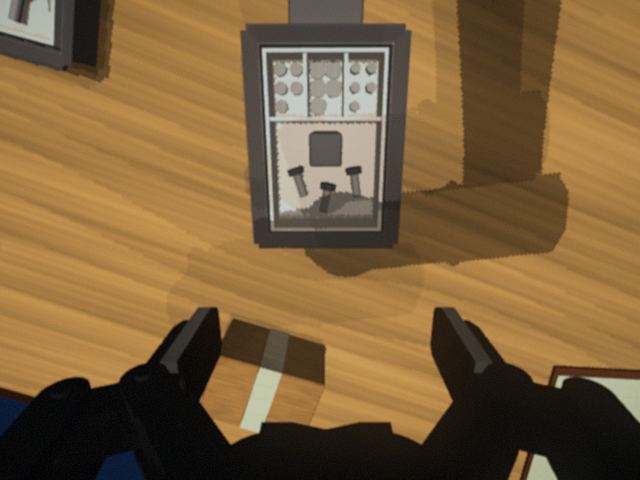

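View pics/s6.png

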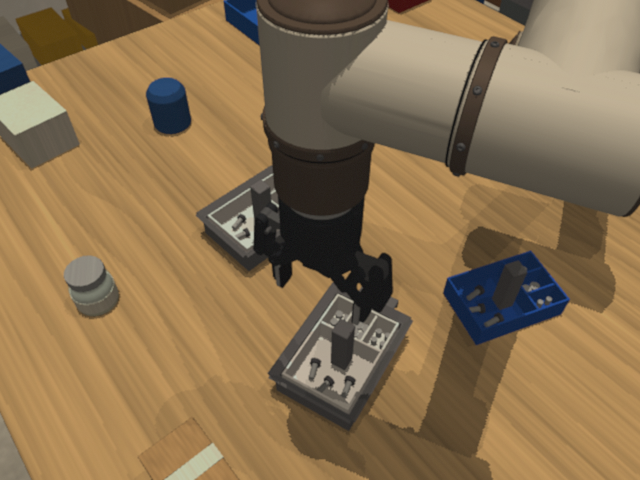

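The insert is seated. The post top is at 94.3 and the rim at 44.0, level and centred in the drawer. The compartments at (325,85) are next to the pull at (326,10), and the arm is clear.

```bash

python3 -m crank '{"delta_pos": [[0,0,0],[0,0,0],[0,0,0],[0,0,0]], "twist": [0,0,0,0]}'
python3 -c "
from bench import job_done;print(job_done())"
```

```text
clock: 13.65
position: [655.4, 161.2, 294.5]
ee_rot: [0.568, 0.823, 0.0, 0.0]
contact_force: [-0.1, 0.0, 0.3]
gripper_width: 85.5
the job is handed in; nothing more can be done
None
```

I turned the back-to-front insert in the left grey drawer half round and put it back, and the job is handed in at about 13.7 s of the 45 s allowed. I gripped it by its post, lifted it about 110 mm, turned it, lowered it to the drawer floor and only then let go.

- **Seating:** the post top measures 94.3 mm (expected 94) and the insert rim 44.0 mm (expected 44). The insert is level within about 0.3°, and its centre is within about 0.3 mm of the drawer's. The three small compartments are next to the finger pull.
- **Forces:** no reading at the end of a move showed more than about 6 N of contact force.
- **Left alone:** I did not touch the other insert or the blue look-alike, and both look unmoved in the last scene view, though the gripper partly hides the other insert there.
- **Disagreement:** the top and wrist cameras differed by about 2.5 mm on where the post was. I took a value between them, and the later wrist views agreed to within about 1 mm.

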